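# Refit the retaining clip of a conveyor guide wheel

### The arm

A 7-joint arm with a two-finger parallel gripper is mounted at the origin on the work surface. World frame = base frame: x ahead of the robot, y to its left, z up, the work surface at z = 0. Lengths are in m, angles in rad, forces in N, time in s.
With the tool pointing down it reaches from about 0.425 to 0.875 m from the base axis. Payload 8.4 kg.
Tool frame: the origin (TCP) lies at the very end of the fingers, on their centre line; the grasp point (between the pads) lies 19 mm behind it (manip.pinch_z is the distance from the TCP to the grasp point, in m); x points along the fingers, y is the direction in which the jaws open and shut, and the axes are right-handed (so a half turn about x gives the same grasp; the last joint's range is limited). The gripper opens to 85 mm and grips with 20 to 120 N. Pads are 22 mm wide; open, the fingers measure 114 mm over their backs; the gripper's body (76 mm by 85 mm) begins 54 mm behind the grasp point. The pads swing forward as they close: fully open they stand 13 mm farther back than shut.
Start: joints at [-1.251, 0.333, 0.04, 1.465, -0.013, 1.343, -0.059], TCP at [0.264, 0.594, 0.231] pointing down, gripper open.
Joint ranges: [-2.58, 2.58], [-0.38, 2.09], [-1.3, 1.39], [0.25, 2.4], [-1.5, 4.64], [0.08, 2.09], [-2.65, 2.65]. Speed limits (rad/s): [2.22, 2.22, 2.79, 2.79, 3.14, 3.14, 3.14].

### API

Orientations are given as a unit quaternion [w, x, y, z].
In Python, from rig import manip, grab_frame, camera_info, close_job gives the robot as it stands.
- The arm moves only by the tool move_arm, never from a script. Its argument "increments" is a list of rows, each a list of 7 numbers: the shift along the tool's x, y, z in mm, then the turn, a rotation vector about the tool's x, y, z in rad, then the closure, from 0 (fully open) to 1 (shut). A call has 1 to 10 rows; each row shifts and turns the commanded pose from where the row before left it, along the tool's axes as they then stand; what a row does not reach is not made up. A row lasts 1/10 s, in which the tool goes at most 50 mm and 8.59 degrees, less where a joint would pass 70% of its speed; a pose out of reach is approached as far as the arm can. A call is refused whole if a number of a shift passes 50 or a number of a turn 0.15, either way. A call with a gripper value outside its range is refused whole. The fingers move at their own pace and stop on an object; the grip force is fixed at half the most. Time passes only in rows, so rows that do not move let the fingers close. It gives the time, the measured TCP pose, the force and the opening at its end, in the units of the state.
- manip.get_state(): the state, without advancing time (a new reading comes with each control period).
- grab_frame(name): name is "side" or "top" or "wrist"; returns the picture (480x640x3 uint8, blue, green, red); there is no depth.
- camera_info(name): a dict with "vertical_fov" (degrees; the focal length in pixels is half the picture's height over the tangent of half this angle, whatever the lens; pixels are square), "cx", "cy" (the principal point, pixels), "k1" (the pictures are not rectified: a ray, as slopes to the right and down, at radius r is drawn at 1 + k1 r^2 times it, then the intrinsics apply), "R" (3x3) and "t" (3): a world point X has camera coordinates R X + t. Camera axes: x right, y down, z forward; pixel columns grow to the right and rows downward; lengths in m; the calibration is good to about 2 mm. A picture is of the moment at which its call begins: read the wrist's pose just before it. camera_info takes no time and is no camera call; for the wrist camera it gives the pose at the moment of the call.
- close_job(): hands the job in, once; it reports no verdict.
The state is a dict: "time_s": time; "joint_pos": joint angles; "joint_velocities": joint speeds; "joint_efforts": joint torques, N m; "position": TCP position; "tcp_rot": TCP orientation; "wrist_force": force on the tool from outside, world axes, zero at the start; "ft_torque": the same for the moment, N m; "width": finger opening in m.
Only numpy, scipy, OpenCV 4.12 (cv2) and the standard library are available. Lean on these libraries where they do the work, as an engineer would, in place of code of your own. Each camera call takes 0.05 s, during which the arm holds its last target. There are 200 camera calls.

### The job

On the packing bench's roller conveyor, one blue guide wheel has crept up its pin and has lost its retainer. Press the wheel down its pin until it is fully home, then take the orange spring clip from the rubber mat and push it sideways into the groove of that pin until it snaps on and sits fully home, like the one on the finished wheel beside it. Work gently, feeling for contact rather than ramming the wheel or the clip, leave the other things on the bench where they are, and let go.

Things in the scene. Friction and masses are not known exactly. Their poses are not given: they have to be found in the camera images.
- conveyor: Roller conveyor section on the bench, green rails, fixed. Origin on the bench under the loose wheel's pin; z up, y along the near rail to the finished wheel, x across, away from the robot. Near rail's top flange: 40 mm wide, 76 mm above the bench; rollers and far rail are no higher. Two parcels (to 150 mm above the bench) lie on the rollers beyond the finished wheel.
- pin_foot (a point): On the flange's top, on the axis of the vertical steel pin of the loose wheel; axes as the conveyor's. Pin levels in mm above this point: shoulder 16, groove 45 to 52 (core diameter 18, open all round), end land 52 to 62 (diameter 24, pin end at 62). But the pin is screwed in and locked 1 to 29 mm higher than that, by an amount not measured: all levels rise together.
- guide_wheel (a joint): Blue wheel 80 mm across on the pin; value = its height above the pin's shoulder (m): 0 home (hard stop), 0.004 to 0.008 at first. Stays where left; 8 N bearing friction. Its 52 mm steel washer face on top is 30 mm above its underside: wheel home, that is 1 mm above the groove's lower flank, so a clip lying flat on it slides into the groove. Rim face (to 40 mm radius) 6 mm lower.
- clip_grip (a point): Centre of the upright grip block at the back of the orange spring clip: 12 mm long (clip x), 14 wide (y), 26 high, its underside level with the clip's underside, 13 mm below this point. The clip starts flat on the mat; x = the way its mouth faces, z up. About 30 g.
- clip_seat (a point): Centre of the clip's round seat, 32 mm ahead (clip x) of the grip, 2.5 mm above the clip's underside. The ring is 5 mm thick, 31 mm wide, reaches 9.6 mm ahead of this point and 15 mm behind it, then a 10 mm neck to the grip. Home in the groove, this point lies on the pin's axis and the clip's back stops on the core.
- clip_left (a joint): How far one of the two like sprung arms is spread (rad): 0 at rest, 0.12 at most over the groove core, stop at 0.19 (too little to pass the 24 mm land). Mouth 13.6 mm at rest. Pushed onto the core, the arms touch when the seat centre is 14 mm short of the axis; a push of some 6 to 12 N spreads them; past 7 mm short they snap in by themselves.
- finished_wheel (a point): The neighbouring guide wheel, 180 mm further along the rail, complete with its clip (all fixed): centre of its washer face. An example of the finished state; leave alone. Its pin is set to its own height.
- mat: Black rubber parts mat on the bench, 110 x 130 x 3 mm, fixed; origin at the centre of its underside.
- spare_wheel_mid (a point): Spare blue guide wheel lying flat on the bench, 80 mm across, 30 mm high; its centre. Bystander.
- tape_roll_mid (a point): Roll of brown parcel tape lying flat, 100 mm across, 48 mm high; its centre. Bystander.
- oil_bottle_mid (a point): White oil bottle standing upright, 44 mm across, 110 mm high; its centre. Bystander.
Things that resemble listed ones, but are neither listed nor needed, are in the scene too. Several things look just like the part that bears clip_grip: the one meant starts farthest to the robot's right.

How it is judged:
By the outcome, as a careful person would: the job done as asked, in the order asked, and still so for the second after the job is handed in, with the robot touching nothing.
It also fails if it takes over 72 s, if anything falls off the work surface, if the arm or the gripper's body presses on something with over 40 N, if the wrist force passes 120 N, or if a joint passes its speed limit or range.

## Working session

There is one attempt and no reset: what is moved stays moved. The work goes in short steps, Python scripts to look and compute and a tool call to move; the robot and the scene stay as the last step left them, time stands still between calls to the robot, and variables do not carry over. Pictures are saved under pics/ and viewed, about 8 in all and at most 12, crops included, and the job is handed in when it is done.

Besides the shell and the picture viewer there is one more tool, called after "Emit:" by a JSON object that holds its "op" and its "data". move_arm: Moves the arm, as the interface text tells. Its arguments: {"type":"object","properties":{"increments":{"type":"array"}},"required":["increments"]}

```bash
mkdir -p pics; cat > h.py <<'E'
import numpy as np, cv2, json
from rig import manip, grab_frame, camera_info, close_job
def ray(ci,u,v):
    f=240/np.tan(np.radians(ci["vertical_fov"])/2)
    d=np.array([(u-ci["cx"])/f,(v-ci["cy"])/f]); s=d.copy()
    for _ in range(30): s=d/(1+ci["k1"]*(s@s))
    R=np.array(ci["R"]);t=np.array(ci["t"])
    r=R.T@np.array([s[0],s[1],1]); return -R.T@t, r/np.linalg.norm(r)
def onz(ci,u,v,z):
    o,r=ray(ci,u,v); return o+r*(z-o[2])/r[2]
def two(c1,p1,c2,p2):
    o1,r1=ray(c1,*p1);o2,r2=ray(c2,*p2)
    s=np.linalg.lstsq(np.c_[r1,-r2],o2-o1,rcond=None)[0]
    a=o1+s[0]*r1;b=o2+s[1]*r2; return (a+b)/2,np.linalg.norm(a-b)
def proj(ci,X):
    f=240/np.tan(np.radians(ci["vertical_fov"])/2)
    c=np.array(ci["R"])@X+np.array(ci["t"]); s=c[:2]/c[2]; s=s*(1+ci["k1"]*(s@s))
    return s*f+[ci["cx"],ci["cy"]]
E
python3 - <<'E'
from h import *
np.set_printoptions(precision=4,suppress=True)
s=manip.get_state(); print({k:s[k] for k in("time_s","position","tcp_rot","wrist_force","width")}, manip.pinch_z)
for n in("top","side"):
    c=camera_info(n); print(n,c); im=grab_frame(n); cv2.imwrite(f"pics/{n}0.png",im)
print(camera_info("wrist"))
E
```

```text
{'time_s': 0.0, 'position': array([0.2642, 0.5934, 0.2304]), 'tcp_rot': array([ 0.6916,  0.1464,  0.6917, -0.1475]), 'wrist_force': array([-0.37  ,  0.2189,  1.2358]), 'width': 0.08529707602983912} 0.0187
top {'vertical_fov': 50.28615748364511, 'cx': 323.44504946198214, 'cy': 230.99895917518393, 'k1': -0.08739451569089991, 'R': array([[-0.0047, -0.9997, -0.0243],
       [-0.9978,  0.0063, -0.0664],
       [ 0.0665,  0.024 , -0.9975]]), 't': array([0.0045, 0.4639, 1.0348])}
side {'vertical_fov': 50.92940815212819, 'cx': 323.1206480548336, 'cy': 241.4329949085322, 'k1': 0.023604559459087817, 'R': array([[-0.9906, -0.1358,  0.0153],
       [-0.0973,  0.6223, -0.7767],
       [ 0.096 , -0.7709, -0.6296]]), 't': array([0.48 , 0.129, 0.837])}
{'vertical_fov': 66.46234074677113, 'cx': 315.7044468897493, 'cy': 239.53139791517893, 'k1': -0.06780215747115381, 'R': array([[ 0.406 ,  0.9139, -0.0021],
       [ 0.864 , -0.3831,  0.3268],
       [ 0.2978, -0.1345, -0.9451]]), 't': array([-0.6507, -0.0438,  0.3818])}
```

View pics/top0.png

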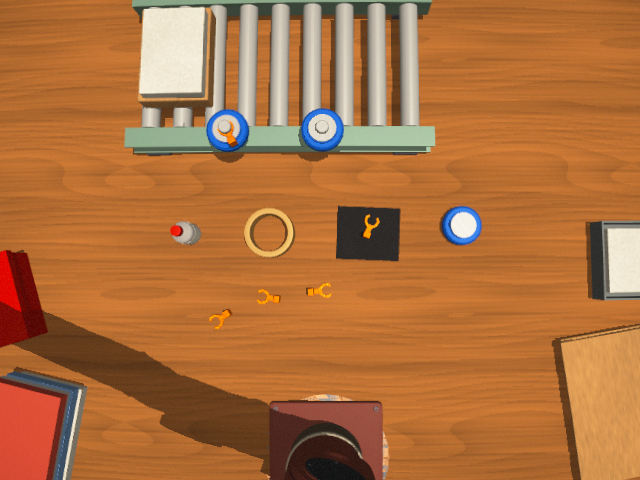

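View pics/side0.png

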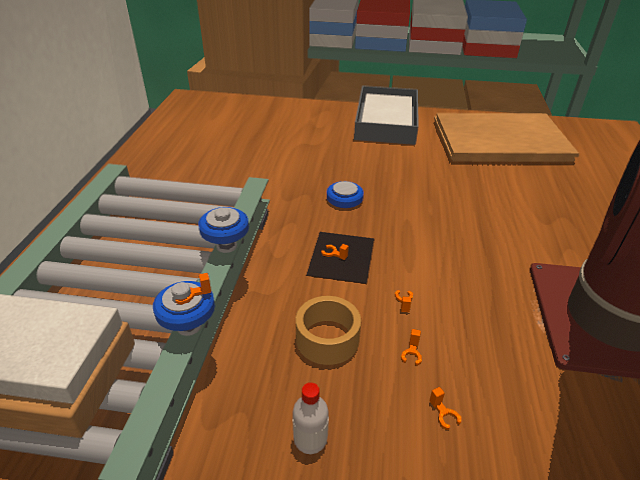

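Top view: the clip-like things are at (370,227) on the mat, (320,290), (268,297) and (220,319), plus the one on the finished wheel at (229,132). The mat clip at (370,227) is farthest to the robot's right (−y) and is on the mat, so it fits the description. The loose wheel is at (322,130), with no clip. I'll confirm in an enlarged crop and measure.

```bash
python3 - <<'E'
from h import *
np.set_printoptions(precision=4,suppress=True)
T=cv2.imread("pics/top0.png");S=cv2.imread("pics/side0.png")
def cr(im,x,y,w,h,W,H): return cv2.resize(im[y:y+h,x:x+w],(W,H),interpolation=cv2.INTER_CUBIC)
a=np.hstack([cr(T,340,200,50,50,400,300) if 0 else cr(T,345,205,50,38,400,300),cr(T,297,108,50,38,400,300)])
b=np.hstack([cr(S,310,230,60,45,400,300),cr(S,193,200,60,45,400,300)])
cv2.imwrite("pics/crop1.png",np.vstack([a,b]))
for n,im in(("top",T),("side",S)):
    hsv=cv2.cvtColor(im,cv2.COLOR_BGR2HSV)
    for nm,lo,hi in(("orange",(8,200,150),(22,255,255)),("blue",(100,150,80),(125,255,255))):
        m=cv2.inRange(hsv,lo,hi)
        k,l,st,ce=cv2.connectedComponentsWithStats(m)
        for i in range(1,k):
            if st[i,4]>60 and st[i,4]<3000: print(n,nm,st[i],ce[i],onz(camera_info(n),*ce[i],0.006))
E
```

```text
top orange [218 122  18  22 101] [229.1683 135.1782] [0.6695 0.2013 0.006 ]
top orange [363 214  17  25 151] [369.3709 226.7417] [ 0.4727 -0.093   0.006 ]
top orange [308 282  24  16 179] [319.2179 290.5251] [0.3417 0.0114 0.006 ]
top orange [256 289  25  16 187] [268.0909 297.3102] [0.328  0.1172 0.006 ]
top orange [208 310  23  20 170] [219.8941 318.0706] [0.285  0.2176 0.006 ]
top blue [301 109  43  42 777] [322.0914 131.0759] [0.6755 0.004  0.006 ]
top blue [206 110  43  42 703] [228.2646 131.7724] [0.6769 0.2033 0.006 ]
top blue [443 207  38  38 593] [459.6796 225.8938] [ 0.4733 -0.2804  0.006 ]
side orange [321 245  19  11  88] [331.2386 250.6364] [ 0.4824 -0.0963  0.006 ]
side orange [198 273  11   8  65] [203.3538 276.5385] [0.6974 0.0091 0.006 ]
side orange [176 287  26  15  91] [191.6703 293.0769] [0.7038 0.0518 0.006 ]
side orange [394 290  20  12 124] [404.2823 295.871 ] [0.3439 0.0037 0.006 ]
side orange [410 329  11   7  62] [415.3387 331.9677] [0.3257 0.0821 0.006 ]
side orange [400 345  22  19 167] [411.6647 353.5569] [0.3315 0.1261 0.006 ]
side orange [432 387  13  10  86] [437.8256 391.2791] [0.2948 0.1877 0.006 ]
side orange [437 402  25  26 247] [446.9717 414.4372] [0.284  0.2229 0.006 ]
side blue [327 183  36  25 487] [344.2649 197.7413] [ 0.4765 -0.2775  0.006 ]
side blue [199 208  49  36 898] [223.4543 229.8853] [ 0.7012 -0.1268  0.006 ]
side blue [ 153  284   61   47 1295] [182.4347 313.4409] [0.7029 0.099  0.006 ]
```

View pics/crop1.png

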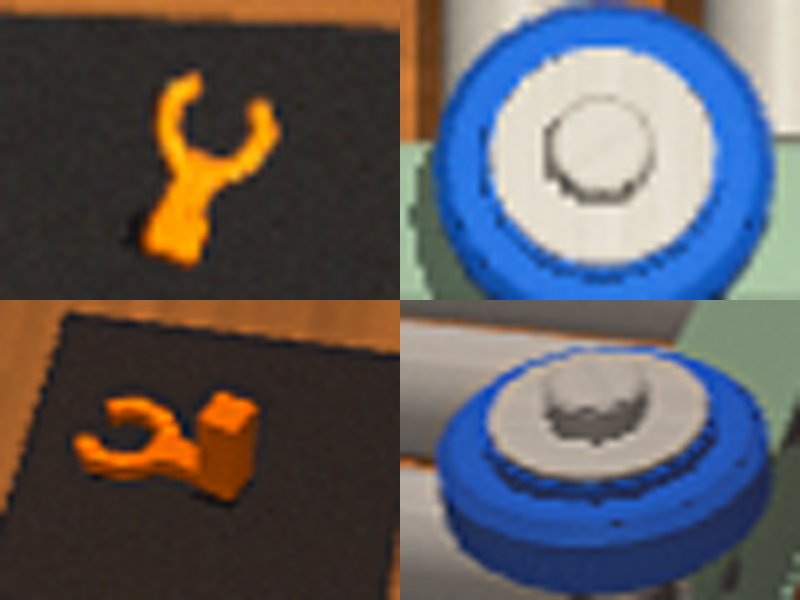

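The crop confirms it. The mat clip has its grip block at top (367,234.5) and its ring centre at (372,221), mouth facing away from the robot. The loose wheel has a bare pin end at top (322.4,126) / side (222.6,211.7) and washer centre at (322.4,127.6) / (222.7,217).

```bash
python3 - <<'E'
from h import *
from scipy.spatial.transform import Rotation as Ro
np.set_printoptions(precision=4,suppress=True)
t=camera_info("top");s=camera_info("side")
print("pin end",two(t,(322.4,126.0),s,(222.6,211.7)))
print("washer",two(t,(322.4,127.6),s,(222.7,217.1)))
g=onz(t,367.1,234.5,0.029); se=onz(t,372.1,220.8,0.0055); print("grip",g,"seat",se,"d",np.linalg.norm((se-g)[:2]),"yaw",np.arctan2(*(se-g)[1::-1]))
st=manip.get_state();q=st["tcp_rot"];print(Ro.from_quat(np.r_[q[1:],q[0]]).as_matrix())
c=camera_info("wrist");R=np.array(c["R"]);print("cam pos",-R.T@np.array(c["t"]),"cam rel tool",Ro.from_quat(np.r_[q[1:],q[0]]).as_matrix().T@(-R.T@np.array(c["t"])-st["position"]))
E
```

```text
pin end (array([ 0.6485, -0.0001,  0.1458]), np.float64(0.001446812600821799))
washer (array([0.649 , 0.0003, 0.1352]), np.float64(0.0024491638329340124))
grip [ 0.4553 -0.0867  0.029 ] seat [ 0.4851 -0.0988  0.0055] d 0.03214435034215637 yaw -0.38598789048474863
[[-0.0005  0.4066  0.9136]
 [-0.0015  0.9136 -0.4066]
 [-1.     -0.0015  0.0001]]
cam pos [0.1883 0.6293 0.3738] cam rel tool [-0.1433  0.0017 -0.0838]
```

Emit:
{"op": "move_arm", "data": {"increments": [[0,-21,30,0,0,0,0.6],[0,-21,30,0,0,0,0.6],[0,-21,30,0,0,0,0.6],[0,-21,30,0,0,0,0.6],[0,-21,30,0,0,0,0.6],[0,-21,30,0,0,0,0.6],[0,-21,30,0,0,0,0.6],[0,-21,30,0,0,0,0.6],[0,-21,30,0,0,0,0.6],[0,-21,30,0,0,0,0.6]]}}

```text
time_s: 1.1
position: [0.4534, 0.2784, 0.2311]
tcp_rot: [0.692, 0.147, 0.692, -0.147]
wrist_force: [0.7, 0.8, 0.8]
width: 0.034
```

Emit:
{"op": "move_arm", "data": {"increments": [[0,-21,30,0,0,0,0.6],[0,-21,30,0,0,0,0.6],[0,-21,30,0,0,0,0.6],[0,-21,30,0,0,0,0.6],[0,-21,30,0,0,0,0.6],[0,-21,30,0,0,0,0.6],[0,-21,30,0,0,0,0.6],[0,-21,30,0,0,0,0.6],[0,0,0,0,0,0,0.6],[0,0,0,0,0,0,0.6]]}}

```text
time_s: 2.1
position: [0.6038, 0.028, 0.2308]
tcp_rot: [0.691, 0.147, 0.692, -0.148]
wrist_force: [-0.4, 0.9, -0.3]
width: 0.034
```

```bash
python3 - <<'E'
from h import *
from scipy.spatial.transform import Rotation as Ro
np.set_printoptions(precision=4,suppress=True)
st=manip.get_state();q=st["tcp_rot"];print(st["position"],st["width"],st["wrist_force"],Ro.from_quat(np.r_[q[1:],q[0]]).as_matrix())
c=camera_info("wrist");im=grab_frame("wrist");cv2.imwrite("pics/w1.png",im);json.dump({k:np.array(v).tolist() for k,v in c.items()},open("w1.json","w"))
for z in(.146,.136): print(proj(c,np.array([.649,0,z])))
E
```

```text
[0.6038 0.028  0.2308] 0.034042578184058765 [-0.432   0.9212 -0.3363] [[-0.001   0.4085  0.9128]
 [-0.0004  0.9128 -0.4085]
 [-1.     -0.0008 -0.0007]]
[303.4999 316.23  ]
[303.9413 309.1621]
```

View pics/w1.png

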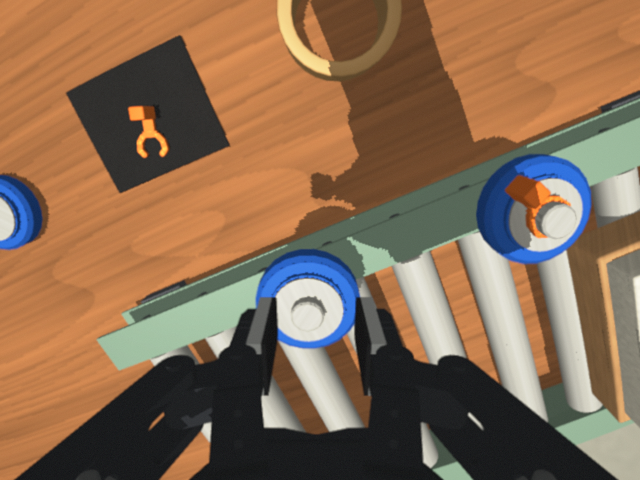

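```bash
python3 - <<'E'
from h import *
im=cv2.imread("pics/w1.png")
cv2.imwrite("pics/w1c.png",cv2.resize(im[240:360,240:380],(700,600),interpolation=cv2.INTER_CUBIC))
E
```

```text
(no output)
```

View pics/w1c.png

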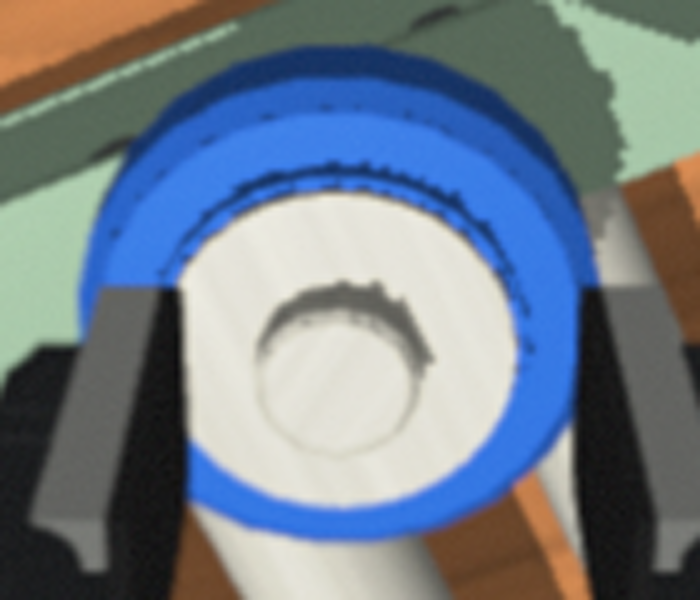

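```bash
python3 - <<'E'
from h import *
np.set_printoptions(precision=4,suppress=True)
c=json.load(open("w1.json"));t=camera_info("top");s=camera_info("side")
P=np.array([.6038,.028,.2308]);y=np.array([.4085,.9128,0])
for dz in(0,.005,.01):
  print(dz,[proj(c,P+[0,0,dz]+k*y) for k in(-.017,0,.017)])
for z in(.142,.146,.150): print(z,onz(c,307.5,316.2,z),onz(t,322.4,126,z),onz(s,222.6,211.7,z))
E
```

```text
0 [array([273.8131, 312.27  ]), array([311.9279, 312.3882]), array([350.0681, 312.3984])]
0.005 [array([272.5658, 318.1681]), array([311.7999, 318.2981]), array([351.0616, 318.3041])]
0.01 [array([271.2448, 324.4196]), array([311.6644, 324.563 ]), array([352.1139, 324.5642])]
0.142 [0.6523 0.0015 0.142 ] [ 0.6488 -0.0001  0.142 ] [ 0.6513 -0.0053  0.142 ]
0.146 [0.6501 0.0026 0.146 ] [ 0.6477 -0.0002  0.146 ] [0.6492 0.0001 0.146 ]
0.15 [0.648  0.0037 0.15  ] [ 0.6466 -0.0003  0.15  ] [0.6472 0.0054 0.15  ]
```

Emit:
{"op": "move_arm", "data": {"increments": [[0,-2,18,0,0,0,0.6],[0,-2,18,0,0,0,0.6],[0,-2.5,16,0,0,0,0.6],[20,0,0,0,0,0,0.6],[20,0,0,0,0,0,0.6],[15,0,0,0,0,0,0.6],[15,0,0,0,0,0,0.6],[0,0,0,0,0,0,0.6],[0,0,0,0,0,0,0.6]]}}

```text
time_s: 3.05
position: [0.6488, 0.0021, 0.1616]
tcp_rot: [0.692, 0.147, 0.692, -0.147]
wrist_force: [1.2, 0.3, 0.4]
width: 0.034
```

```bash
python3 - <<'E'
from h import *
im=grab_frame("wrist");cv2.imwrite("pics/w2c.png",cv2.resize(im[220:400,220:420],(660,594),interpolation=cv2.INTER_CUBIC))
E
```

```text
(no output)
```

View pics/w2c.png

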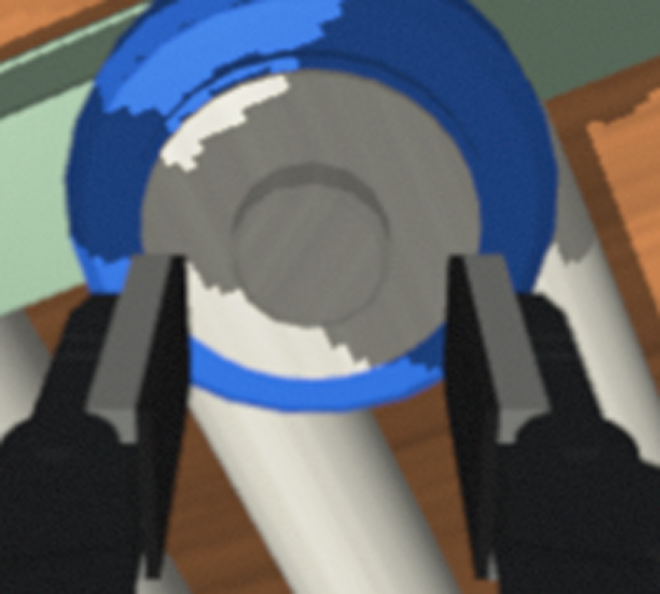

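Wrist view: fingers straddle the pin (pin centre x≈310 in the crop, finger midline ≈316, about 1 mm off). I'll descend and feel for contact.

Emit:
{"op": "move_arm", "data": {"increments": [[5,-0.7,0,0,0,0,0.6],[5,0,0,0,0,0,0.6],[5,0,0,0,0,0,0.6],[2,0,0,0,0,0,0.6],[0,0,0,0,0,0,0.6]]}}

```text
time_s: 3.6
position: [0.6482, 0.0012, 0.1438]
tcp_rot: [0.691, 0.147, 0.692, -0.147]
wrist_force: [0.2, 0.2, 0.2]
width: 0.0343
```

Emit:
{"op": "move_arm", "data": {"increments": [[1.5,0,0,0,0,0,0.6],[1.5,0,0,0,0,0,0.6],[0,0,0,0,0,0,0.6]]}}

```text
time_s: 3.9
position: [0.6484, 0.0011, 0.1412]
tcp_rot: [0.692, 0.147, 0.692, -0.147]
wrist_force: [0.1, -1.1, 0.3]
width: 0.0342
```

Emit:
{"op": "move_arm", "data": {"increments": [[1.5,0,0,0,0,0,0.6],[1.5,0,0,0,0,0,0.6],[0,0,0,0,0,0,0.6]]}}

```text
time_s: 4.2
position: [0.6484, 0.0011, 0.1381]
tcp_rot: [0.692, 0.147, 0.692, -0.147]
wrist_force: [-0.5, 0.6, -0.3]
width: 0.0341
```

Emit:
{"op": "move_arm", "data": {"increments": [[1,0,0,0,0,0,0.6],[1,0,0,0,0,0,0.6],[0,0,0,0,0,0,0.6]]}}

```text
time_s: 4.5
position: [0.6486, 0.0011, 0.1367]
tcp_rot: [0.692, 0.147, 0.692, -0.147]
wrist_force: [-1.9, -0.9, 3.0]
width: 0.0341
```

Emit:
{"op": "move_arm", "data": {"increments": [[1,0,0,0,0,0,0.6],[1,0,0,0,0,0,0.6],[0,0,0,0,0,0,0.6]]}}

```text
time_s: 4.8
position: [0.6486, 0.0011, 0.1348]
tcp_rot: [0.692, 0.147, 0.692, -0.147]
wrist_force: [-2.2, 0.4, 5.4]
width: 0.0342
```

Emit:
{"op": "move_arm", "data": {"increments": [[1,0,0,0,0,0,0.6],[1,0,0,0,0,0,0.6],[0,0,0,0,0,0,0.6]]}}

```text
time_s: 5.1
position: [0.6486, 0.0011, 0.1329]
tcp_rot: [0.692, 0.147, 0.692, -0.147]
wrist_force: [-2.6, 0.1, 6.1]
width: 0.0343
```

Emit:
{"op": "move_arm", "data": {"increments": [[1,0,0,0,0,0,0.6],[0.5,0,0,0,0,0,0.6],[0,0,0,0,0,0,0.6]]}}

```text
time_s: 5.4
position: [0.6486, 0.0012, 0.1314]
tcp_rot: [0.692, 0.147, 0.692, -0.147]
wrist_force: [-1.7, 0.5, 5.9]
width: 0.0344
```

Emit:
{"op": "move_arm", "data": {"increments": [[0.7,0,0,0,0,0,0.6],[0.3,0,0,0,0,0,0.6],[0,0,0,0,0,0,0.6]]}}

```text
time_s: 5.7
position: [0.6486, 0.0011, 0.1305]
tcp_rot: [0.692, 0.147, 0.692, -0.147]
wrist_force: [-2.7, 0.3, 7.5]
width: 0.034
```

Emit:
{"op": "move_arm", "data": {"increments": [[0.7,0,0,0,0,0,0.6],[0.3,0,0,0,0,0,0.6],[0,0,0,0,0,0,0.6]]}}

```text
time_s: 6.0
position: [0.6487, 0.0011, 0.1304]
tcp_rot: [0.692, 0.147, 0.691, -0.147]
wrist_force: [-5.4, 0.5, 14.3]
width: 0.0345
```

Emit:
{"op": "move_arm", "data": {"increments": [[0.7,0,0,0,0,0,0.6],[0,0,0,0,0,0,0.6]]}}

```text
time_s: 6.2
position: [0.6487, 0.0011, 0.1304]
tcp_rot: [0.692, 0.147, 0.691, -0.147]
wrist_force: [-8.0, 0.8, 17.8]
width: 0.0343
```

Emit:
{"op": "move_arm", "data": {"increments": [[0.7,0,0,0,0,0,0.6],[0,0,0,0,0,0,0.6]]}}

```text
time_s: 6.4
position: [0.6488, 0.0011, 0.1303]
tcp_rot: [0.692, 0.147, 0.691, -0.147]
wrist_force: [-10.3, 0.9, 23.5]
width: 0.0343
```

Hard stop felt: the force climbed from 6 N to 23 N with no motion after about 7 mm of travel, so the wheel is home. Next is the clip.

Emit:
{"op": "move_arm", "data": {"increments": [[-5,0,0,0,0,0,0.6],[-20,0,0,0,0,0,0.6],[-30,0,0,0,0,0,0.6],[-15,-20,-10,0,0,0,0.6],[0,-30,-18,0,0,0,0.6],[0,-30,-18,0,0,0,0.6],[0,-30,-18,0,0,0,0.6],[0,-30,-18,0,0,0,0.6],[0,-19,-8,0,0,0,0.6]]}}

```text
time_s: 7.3
position: [0.4996, -0.1091, 0.1974]
tcp_rot: [0.691, 0.148, 0.692, -0.147]
wrist_force: [0.1, -0.5, 0.4]
width: 0.0343
```

Emit:
{"op": "move_arm", "data": {"increments": [[35,0,0,0,0,0,0.6],[35,0,0,0,0,0,0.6],[20,0,0,0,0,0,0.6],[0,0,0,0,0,0,0.6],[0,0,0,0,0,0,0.6]]}}

```text
time_s: 7.8
position: [0.5021, -0.1076, 0.1079]
tcp_rot: [0.692, 0.147, 0.692, -0.147]
wrist_force: [-0.3, -0.2, -0.2]
width: 0.0343
```

```bash
python3 - <<'E'
from h import *
np.set_printoptions(precision=4,suppress=True)
st=manip.get_state();print(st["position"],st["wrist_force"])
c=camera_info("wrist");im=grab_frame("wrist");cv2.imwrite("pics/w3.png",im);json.dump({k:np.array(v).tolist() for k,v in c.items()},open("w3.json","w"))
print(proj(c,np.array([.4553,-.0867,.029])),proj(c,np.array([.4851,-.0988,.0055])))
m=cv2.inRange(cv2.cvtColor(im,cv2.COLOR_BGR2HSV),(5,200,60),(24,255,255));k,l,s,ce=cv2.connectedComponentsWithStats(m)
print([(a,b) for a,b in zip(s,ce) if 200<a[4]<20000])
E
```

```text
[ 0.5021 -0.1076  0.1079] [-0.311  -0.2249 -0.1836]
[313.3587 170.3355] [315.1955 211.961 ]
[]
```

View pics/w3.png

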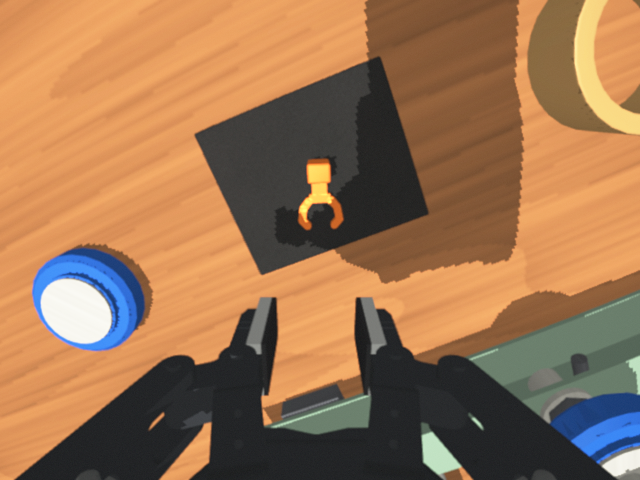

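Wrist view: the clip is straight ahead on the mat, with its grip top at about (318,168), ring at about (321,212), and mouth toward the tool's +z. I'll refine this with a mask.

```bash
python3 - <<'E'
from h import *
np.set_printoptions(precision=4,suppress=True)
c=json.load(open("w3.json"));im=cv2.imread("pics/w3.png")[150:240,285:355]
hsv=cv2.cvtColor(im,cv2.COLOR_BGR2HSV)
m=cv2.inRange(hsv,(5,150,140),(30,255,255))
for r in range(m.shape[0]):
    x=np.flatnonzero(m[r])
    if len(x): print(r+150,x.min()+285,x.max()+285,len(x),end="; ")
E
```

```text
159 317 326 10; 160 309 327 19; 161 308 328 21; 162 308 328 21; 163 307 329 23; 164 307 329 23; 165 306 330 25; 166 306 330 25; 167 306 330 23; 168 306 330 23; 169 306 330 24; 170 306 330 23; 171 306 330 25; 172 306 330 25; 173 306 330 25; 174 307 330 24; 175 307 330 24; 176 307 330 24; 177 307 330 24; 178 307 330 24; 179 307 330 24; 180 307 330 24; 181 307 330 24; 182 307 329 23; 183 308 327 20; 184 311 327 17; 185 311 327 17; 186 311 327 17; 187 311 327 17; 188 311 327 17; 189 311 327 17; 190 311 327 17; 191 311 327 17; 192 311 328 18; 193 310 330 21; 194 309 330 13; 195 308 331 23; 196 308 333 26; 197 306 334 29; 198 305 334 26; 199 304 335 28; 200 303 336 29; 201 303 337 30; 202 302 337 29; 203 301 338 32; 204 301 339 22; 205 300 339 19; 206 299 340 16; 207 299 340 14; 208 299 340 14; 209 299 340 11; 210 298 341 13; 211 298 341 14; 212 298 341 18; 213 299 341 15; 214 299 341 15; 215 299 342 16; 216 299 342 16; 217 299 342 16; 218 299 342 17; 219 298 342 20; 220 298 342 22; 221 299 341 21; 222 299 340 21; 223 300 340 21; 224 301 339 19; 225 302 338 17; 226 303 337 15; 227 304 336 12; 228 305 334 7; 229 306 308 3;
```

```bash
python3 - <<'E'
from h import *
np.set_printoptions(precision=4,suppress=True)
c=json.load(open("w3.json"));P=np.array([.5021,-.1076,.1079]);y=np.array([.4085,.9128,0]);z=np.array([.9128,-.4085,0])
for u,v,h in((318.2,168.5,.029),(319,188,.008),(320.3,211,.0055),(320.3,229,.008)):
    X=onz(c,u,v,h); d=X-P; print(X, "ty",d@y-.00205,"tz",d@z)
f=240/np.tan(np.radians(c["vertical_fov"])/2);print(f)
E
```

```text
[ 0.4555 -0.0836  0.029 ] ty 0.000827381131506758 tz -0.05236965665349977
[ 0.4704 -0.0895  0.008 ] ty 0.0015548804426080394 tz -0.03636964076931432
[ 0.4859 -0.0953  0.0055] ty 0.0025651154550918264 tz -0.0198091086881885
[ 0.4971 -0.1003  0.008 ] ty 0.0026216679355066165 tz -0.00755509695275666
366.323330737914
```

Emit:
{"op": "move_arm", "data": {"increments": [[0,0.8,-25,0,0,0,0.6],[0,0,-25,0,0,0,0.6],[20,0,0,-0.045,0,0,0.6],[20,0,0,0,0,0,0.6],[15,0,0,0,0,0,0.6],[10,0,0,0,0,0,0.6],[0,0,0,0,0,0,0.6]]}}

```text
time_s: 8.55
position: [0.4564, -0.0864, 0.0424]
tcp_rot: [0.695, 0.131, 0.695, -0.131]
wrist_force: [-0.0, 0.2, 0.5]
width: 0.0344
```

```bash
python3 - <<'E'
from h import *
st=manip.get_state();print(st["position"],st["tcp_rot"])
im=grab_frame("wrist");cv2.imwrite("pics/w4c.png",cv2.resize(im[220:400,220:420],(660,594),interpolation=cv2.INTER_CUBIC))
E
```

```text
[ 0.4563738  -0.08644818  0.04236145] [ 0.69468366  0.13129999  0.69490422 -0.13146497]
```

View pics/w4c.png

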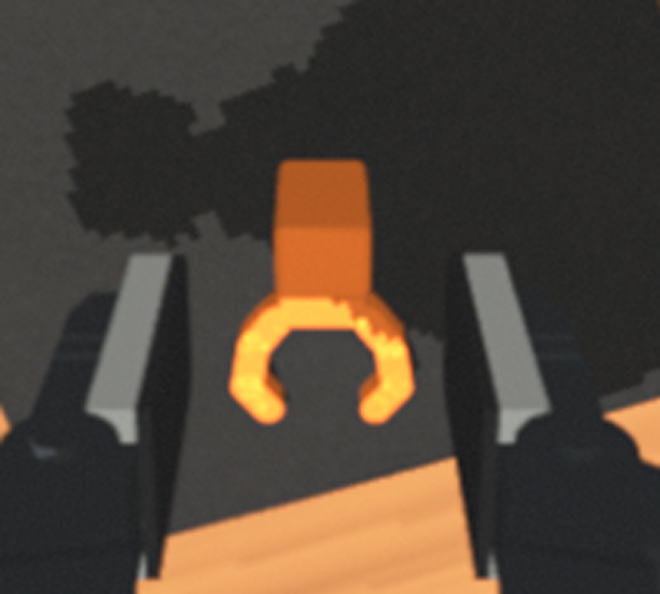

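Grip block mid x≈322 against finger midline ≈317 (about 0.8 mm off). The yaw is aligned and the fore-aft position agrees with the TCP's projection. I'll descend and grip.

Emit:
{"op": "move_arm", "data": {"increments": [[10,0.8,0,0,0,0,0.6],[10,0,0,0,0,0,0.6],[8,0,0,0,0,0,0.6],[5,0,0,0,0,0,0.6],[2,0,0,0,0,0,0.6],[0,0,0,0,0,0,0.6]]}}

```text
time_s: 9.2
position: [0.4563, -0.0858, 0.0071]
tcp_rot: [0.695, 0.131, 0.695, -0.132]
wrist_force: [-0.4, -0.3, 0.1]
width: 0.0341
```

Emit:
{"op": "move_arm", "data": {"increments": [[0,0,0,0,0,0,0.75],[0,0,0,0,0,0,0.85],[0,0,0,0,0,0,1],[0,0,0,0,0,0,1],[0,0,0,0,0,0,1],[0,0,0,0,0,0,1],[0,0,0,0,0,0,1]]}}

```text
time_s: 9.9
position: [0.4568, -0.0857, 0.0079]
tcp_rot: [0.695, 0.132, 0.695, -0.131]
wrist_force: [-2.9, 1.3, 5.6]
width: 0.0126
```

Emit:
{"op": "move_arm", "data": {"increments": [[-3,0,0,0,0,0,1],[-10,0,0,0,0,0,1],[-25,0,0,0,0,0,1],[-30,0,0,0,0,0,1],[-30,0,0,0,0,0,1],[-30,0,0,0,0,0,1],[-24,0,0,0,0,0,1],[0,0,0,0,0,0,1]]}}

```text
time_s: 10.7
position: [0.4585, -0.086, 0.1632]
tcp_rot: [0.697, 0.132, 0.693, -0.131]
wrist_force: [0.6, -0.3, -0.8]
width: 0.0127
```

Emit:
{"op": "move_arm", "data": {"increments": [[0,25,14,0,0,0,1],[0,25,14,0,0,0,1],[0,25,14,0,0,0,1],[0,25,14,0,0,0,1],[0,25,14,0,0,0,1],[0,25.5,14,0,0,0,1],[0,0,0,0,0,0,1],[0,0,0,0,0,0,1]]}}

```text
time_s: 11.5
position: [0.5893, 0.0237, 0.1586]
tcp_rot: [0.694, 0.131, 0.695, -0.132]
wrist_force: [-0.6, -0.6, -0.9]
width: 0.0126
```

```bash
python3 - <<'E'
from h import *
np.set_printoptions(precision=4,suppress=True)
st=manip.get_state();print(st["position"],st["tcp_rot"],st["wrist_force"],st["width"])
c=camera_info("wrist");json.dump({k:np.array(v).tolist() for k,v in c.items()},open("w5.json","w"))
im=grab_frame("wrist");cv2.imwrite("pics/w5.png",im);cv2.imwrite("pics/w5c.png",cv2.resize(im[260:460,200:440],(720,600),interpolation=cv2.INTER_CUBIC))
E
```

```text
[0.5893 0.0237 0.1586] [ 0.6944  0.1307  0.6953 -0.1317] [-0.6201 -0.6496 -0.895 ] 0.012635705422624167
```

View pics/w5c.png

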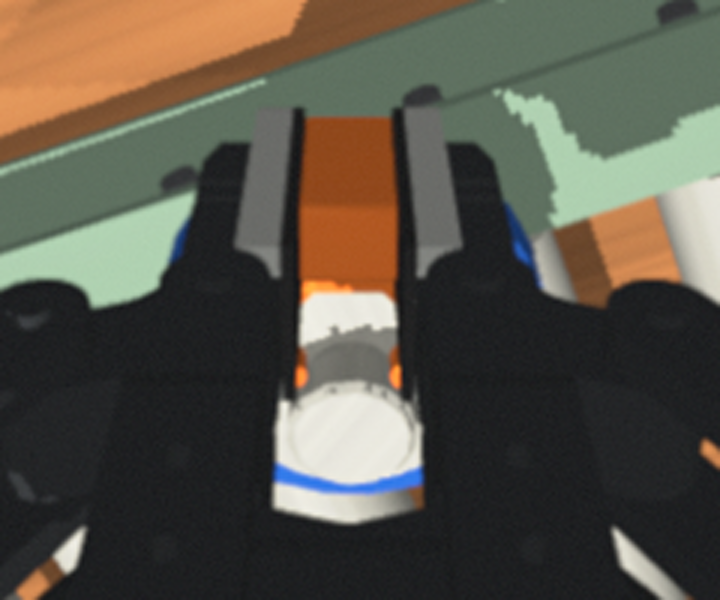

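Wrist view: clip held squarely (block mid x≈349, arm tips 300/398, so mid 349), with the pin end ahead at x≈352 (under 1 mm off). I'll lower the clip onto the washer short of the pin, by feel.

Emit:
{"op": "move_arm", "data": {"increments": [[0,0.6,7,0,0,0,1],[5,0,0,0,0,0,1],[5,0,0,0,0,0,1],[3,0,0,0,0,0,1],[0,0,0,0,0,0,1],[0,0,0,0,0,0,1]]}}

```text
time_s: 12.15
position: [0.5963, 0.0217, 0.1464]
tcp_rot: [0.695, 0.131, 0.695, -0.131]
wrist_force: [0.4, 0.2, -0.2]
width: 0.0128
```

Emit:
{"op": "move_arm", "data": {"increments": [[1,0,0,0,0,0,1],[1,0,0,0,0,0,1],[0,0,0,0,0,0,1]]}}

```text
time_s: 12.45
position: [0.5964, 0.0217, 0.1443]
tcp_rot: [0.695, 0.131, 0.695, -0.131]
wrist_force: [-0.0, -0.3, -0.8]
width: 0.0125
```

Emit:
{"op": "move_arm", "data": {"increments": [[1,0,0,0,0,0,1],[1,0,0,0,0,0,1],[0,0,0,0,0,0,1]]}}

```text
time_s: 12.75
position: [0.5963, 0.0217, 0.1422]
tcp_rot: [0.695, 0.131, 0.695, -0.131]
wrist_force: [-0.5, 0.1, -0.9]
width: 0.0129
```

Emit:
{"op": "move_arm", "data": {"increments": [[1,0,0,0,0,0,1],[0,0,0,0,0,0,1]]}}

```text
time_s: 12.95
position: [0.5964, 0.0217, 0.1413]
tcp_rot: [0.695, 0.131, 0.695, -0.131]
wrist_force: [-0.1, 0.2, -0.1]
width: 0.0128
```

Emit:
{"op": "move_arm", "data": {"increments": [[0.7,0,0,0,0,0,1],[0,0,0,0,0,0,1]]}}

```text
time_s: 13.15
position: [0.5964, 0.0217, 0.1407]
tcp_rot: [0.695, 0.131, 0.695, -0.131]
wrist_force: [0.0, 1.3, -0.7]
width: 0.0126
```

Emit:
{"op": "move_arm", "data": {"increments": [[0.7,0,0,0,0,0,1],[0,0,0,0,0,0,1]]}}

```text
time_s: 13.35
position: [0.5964, 0.0217, 0.1399]
tcp_rot: [0.695, 0.131, 0.695, -0.131]
wrist_force: [0.3, -0.1, 0.0]
width: 0.0127
```

Emit:
{"op": "move_arm", "data": {"increments": [[0.7,0,0,0,0,0,1],[0,0,0,0,0,0,1]]}}

```text
time_s: 13.55
position: [0.5964, 0.0217, 0.1392]
tcp_rot: [0.695, 0.131, 0.695, -0.131]
wrist_force: [-1.2, 0.4, -0.4]
width: 0.0123
```

Emit:
{"op": "move_arm", "data": {"increments": [[0.7,0,0,0,0,0,1],[0,0,0,0,0,0,1]]}}

```text
time_s: 13.75
position: [0.5964, 0.0217, 0.1385]
tcp_rot: [0.695, 0.131, 0.695, -0.131]
wrist_force: [-0.7, 0.3, -0.2]
width: 0.0123
```

Emit:
{"op": "move_arm", "data": {"increments": [[0.7,0,0,0,0,0,1],[0,0,0,0,0,0,1]]}}

```text
time_s: 13.95
position: [0.5964, 0.0217, 0.1378]
tcp_rot: [0.695, 0.131, 0.695, -0.131]
wrist_force: [-0.7, -0.1, -0.2]
width: 0.0124
```

Emit:
{"op": "move_arm", "data": {"increments": [[0.7,0,0,0,0,0,1],[0,0,0,0,0,0,1]]}}

```text
time_s: 14.15
position: [0.5964, 0.0217, 0.1371]
tcp_rot: [0.695, 0.131, 0.695, -0.131]
wrist_force: [0.1, -0.6, -0.8]
width: 0.0123
```

Emit:
{"op": "move_arm", "data": {"increments": [[0.7,0,0,0,0,0,1],[0,0,0,0,0,0,1]]}}

```text
time_s: 14.35
position: [0.5964, 0.0217, 0.1364]
tcp_rot: [0.695, 0.131, 0.695, -0.131]
wrist_force: [0.4, 0.4, 0.1]
width: 0.0127
```

Emit:
{"op": "move_arm", "data": {"increments": [[0.7,0,0,0,0,0,1],[0,0,0,0,0,0,1]]}}

```text
time_s: 14.55
position: [0.5965, 0.0217, 0.1359]
tcp_rot: [0.695, 0.131, 0.695, -0.131]
wrist_force: [-0.7, -0.5, 2.0]
width: 0.0126
```

Emit:
{"op": "move_arm", "data": {"increments": [[0.7,0,0,0,0,0,1],[0,0,0,0,0,0,1]]}}

```text
time_s: 14.75
position: [0.5968, 0.0217, 0.1357]
tcp_rot: [0.695, 0.132, 0.695, -0.131]
wrist_force: [-1.6, -0.0, 5.3]
width: 0.0125
```

Emit:
{"op": "move_arm", "data": {"increments": [[0.5,0,0,0,0,0,1],[0,0,0,0,0,0,1]]}}

```text
time_s: 14.95
position: [0.5969, 0.0218, 0.1355]
tcp_rot: [0.695, 0.132, 0.694, -0.131]
wrist_force: [-1.8, -0.0, 6.8]
width: 0.0126
```

Emit:
{"op": "move_arm", "data": {"increments": [[-1.3,0,0,0,0,0,1],[0,0,3,0,0,0,1],[0,0,2,0,0,0,1],[0,0,0,0,0,0,1]]}}

```text
time_s: 15.35
position: [0.6015, 0.0197, 0.1359]
tcp_rot: [0.695, 0.131, 0.695, -0.131]
wrist_force: [-0.2, -0.4, 1.7]
width: 0.0124
```

Emit:
{"op": "move_arm", "data": {"increments": [[0,0,1,0,0,0,1],[0,0,1,0,0,0,1],[0,0,0,0,0,0,1]]}}

```text
time_s: 15.65
position: [0.6031, 0.0191, 0.1359]
tcp_rot: [0.695, 0.131, 0.695, -0.131]
wrist_force: [0.0, 0.7, 1.6]
width: 0.0124
```

Emit:
{"op": "move_arm", "data": {"increments": [[0,0,1,0,0,0,1],[0,0,1,0,0,0,1],[0,0,0,0,0,0,1]]}}

```text
time_s: 15.95
position: [0.6049, 0.0184, 0.1359]
tcp_rot: [0.695, 0.131, 0.695, -0.131]
wrist_force: [0.5, 0.4, 2.1]
width: 0.0122
```

Emit:
{"op": "move_arm", "data": {"increments": [[0,0,1,0,0,0,1],[0,0,1,0,0,0,1],[0,0,0,0,0,0,1]]}}

```text
time_s: 16.25
position: [0.6062, 0.0179, 0.1359]
tcp_rot: [0.694, 0.131, 0.695, -0.131]
wrist_force: [-4.6, 1.1, 6.1]
width: 0.0129
```

Emit:
{"op": "move_arm", "data": {"increments": [[0,0,1,0,0,0,1],[0,0,1,0,0,0,1],[0,0,0,0,0,0,1]]}}

```text
time_s: 16.55
position: [0.6069, 0.0177, 0.1359]
tcp_rot: [0.693, 0.131, 0.696, -0.131]
wrist_force: [-10.3, 3.1, 9.8]
width: 0.0129
```

Emit:
{"op": "move_arm", "data": {"increments": [[0,0,1,0,0,0,1],[0,0,0,0,0,0,1]]}}

```text
time_s: 16.75
position: [0.6077, 0.0176, 0.136]
tcp_rot: [0.693, 0.131, 0.696, -0.131]
wrist_force: [-11.8, 2.5, 10.6]
width: 0.0124
```

Emit:
{"op": "move_arm", "data": {"increments": [[0,0,1,0,0,0,1],[0,0,0,0,0,0,1]]}}

```text
time_s: 16.95
position: [0.6088, 0.0172, 0.136]
tcp_rot: [0.693, 0.131, 0.696, -0.131]
wrist_force: [-9.8, 2.1, 10.3]
width: 0.0126
```

Emit:
{"op": "move_arm", "data": {"increments": [[-0.3,0,1,0,0,0,1],[0,0,0,0,0,0,1]]}}

```text
time_s: 17.15
position: [0.6102, 0.0165, 0.136]
tcp_rot: [0.694, 0.131, 0.696, -0.131]
wrist_force: [-7.2, 1.4, 5.9]
width: 0.0124
```

Emit:
{"op": "move_arm", "data": {"increments": [[0,0,1,0,0,0,1],[0,0,0,0,0,0,1]]}}

```text
time_s: 17.35
position: [0.6119, 0.0157, 0.1361]
tcp_rot: [0.695, 0.131, 0.695, -0.131]
wrist_force: [-0.9, 0.3, 1.8]
width: 0.0123
```

Emit:
{"op": "move_arm", "data": {"increments": [[0,0,1,0,0,0,1],[0,0,0,0,0,0,1]]}}

```text
time_s: 17.55
position: [0.6139, 0.0146, 0.1361]
tcp_rot: [0.695, 0.131, 0.694, -0.132]
wrist_force: [2.8, -0.8, -1.3]
width: 0.0125
```

Emit:
{"op": "move_arm", "data": {"increments": [[0,0,1,0,0,0,1],[0,0,0,0,0,0,1]]}}

```text
time_s: 17.75
position: [0.6149, 0.0143, 0.1362]
tcp_rot: [0.695, 0.131, 0.694, -0.132]
wrist_force: [4.3, -1.3, -0.5]
width: 0.0127
```

Emit:
{"op": "move_arm", "data": {"increments": [[0,0,1,0,0,0,1],[0,0,1,0,0,0,1],[0,0,0,0,0,0,1]]}}

```text
time_s: 18.05
position: [0.6172, 0.0135, 0.1367]
tcp_rot: [0.696, 0.131, 0.694, -0.132]
wrist_force: [6.5, -3.0, 0.5]
width: 0.0127
```

Emit:
{"op": "move_arm", "data": {"increments": [[0,0,1,0,0,0,1],[0,0,1,0,0,0,1],[0,0,0,0,0,0,1]]}}

```text
time_s: 18.35
position: [0.618, 0.0132, 0.1362]
tcp_rot: [0.695, 0.131, 0.695, -0.131]
wrist_force: [1.9, -0.6, -0.0]
width: 0.0128
```

Emit:
{"op": "move_arm", "data": {"increments": [[0,0,1,0,0,0,1],[0,0,0,0,0,0,1]]}}

```text
time_s: 18.55
position: [0.6183, 0.0131, 0.1361]
tcp_rot: [0.694, 0.131, 0.695, -0.131]
wrist_force: [-0.0, -0.1, 2.0]
width: 0.0124
```

Emit:
{"op": "move_arm", "data": {"increments": [[0,0,1,0,0,0,1],[0,0,0,0,0,0,1]]}}

```text
time_s: 18.75
position: [0.6191, 0.0129, 0.136]
tcp_rot: [0.694, 0.131, 0.695, -0.131]
wrist_force: [-3.1, 0.6, 3.2]
width: 0.0126
```

Emit:
{"op": "move_arm", "data": {"increments": [[0,0,1,0,0,0,1],[0,0,0,0,0,0,1]]}}

```text
time_s: 18.95
position: [0.6192, 0.0129, 0.136]
tcp_rot: [0.694, 0.131, 0.696, -0.131]
wrist_force: [-7.1, 1.7, 4.8]
width: 0.0124
```

Emit:
{"op": "move_arm", "data": {"increments": [[0,0,1,0,0,0,1],[0,0,0,0,0,0,1]]}}

```text
time_s: 19.15
position: [0.6194, 0.0129, 0.1361]
tcp_rot: [0.693, 0.131, 0.697, -0.131]
wrist_force: [-13.1, 2.8, 8.9]
width: 0.0121
```

```bash
python3 - <<'E'
from h import *
im=grab_frame("side");cv2.imwrite("pics/s6.png",im)
a=cv2.resize(im[170:270,160:300],(700,500),interpolation=cv2.INTER_CUBIC);cv2.imwrite("pics/s6c.png",a);print(manip.get_state()["position"],manip.get_state()["wrist_force"])
E
```

```text
[0.61940805 0.01291078 0.13607169] [-11.94541029   2.41671156   8.92995805]
```

Snap felt (the push reversed to a pull), then a firm stop on the core at about 12 N with the seat at the axis. I'll relax the push and release.

Emit:
{"op": "move_arm", "data": {"increments": [[0,0,-2,0,0,0,1],[0,0,-0.7,0,0,0,1],[0,0,0,0,0,0,1]]}}

```text
time_s: 19.5
position: [0.619, 0.013, 0.1361]
tcp_rot: [0.695, 0.131, 0.695, -0.131]
wrist_force: [-1.1, 0.7, 0.3]
width: 0.0124
```

Emit:
{"op": "move_arm", "data": {"increments": [[0,0,0,0,0,0,0.75],[0,0,0,0,0,0,0.65],[0,0,0,0,0,0,0.6],[0,0,0,0,0,0,0.6],[0,0,0,0,0,0,0.6]]}}

```text
time_s: 20.0
position: [0.6191, 0.0128, 0.1362]
tcp_rot: [0.695, 0.131, 0.695, -0.131]
wrist_force: [-0.6, 0.7, 0.2]
width: 0.034
```

Emit:
{"op": "move_arm", "data": {"increments": [[-10,0,0,0,0,0,0.6],[-25,0,0,0,0,0,0.6],[-35,0,0,0,0,0,0.6],[-35,0,0,0,0,0,0.6],[-20,0,20,0,0,0,0.6],[0,0,20,0,0,0,0.6],[0,0,20,0,0,0,0.6],[0,0,0,0,0,0,0.6]]}}

```text
time_s: 20.8
position: [0.6762, -0.0103, 0.2615]
tcp_rot: [0.695, 0.131, 0.694, -0.132]
wrist_force: [-0.7, 0.3, -0.2]
width: 0.0345
```

```bash
python3 - <<'E'
from h import *
st=manip.get_state();print(st["position"],st["wrist_force"])
w=grab_frame("wrist");s=grab_frame("side");t=grab_frame("top")
for n,i in(("w7",w),("s7",s),("t7",t)): cv2.imwrite(f"pics/{n}.png",i)
c=camera_info("wrist");u,v=map(int,proj(c,np.array([.6484,.0012,.135])));print(u,v)
u=min(max(u,70),570);v=min(max(v,52),428)
a=cv2.resize(w[v-52:v+53,u-70:u+70],(400,300),interpolation=cv2.INTER_CUBIC)
b=cv2.resize(s[195:255,183:263],(400,300),interpolation=cv2.INTER_CUBIC)
e=cv2.resize(s[270:330,145:225],(400,300),interpolation=cv2.INTER_CUBIC)
f=cv2.resize(t,(400,300))
cv2.imwrite("pics/f7.png",np.vstack([np.hstack([a,b]),np.hstack([f,e])]))
E
```

```text
[ 0.67621603 -0.01027332  0.26149571] [-0.72365259  0.28096886 -0.19772552]
313 192
```

View pics/f7.png

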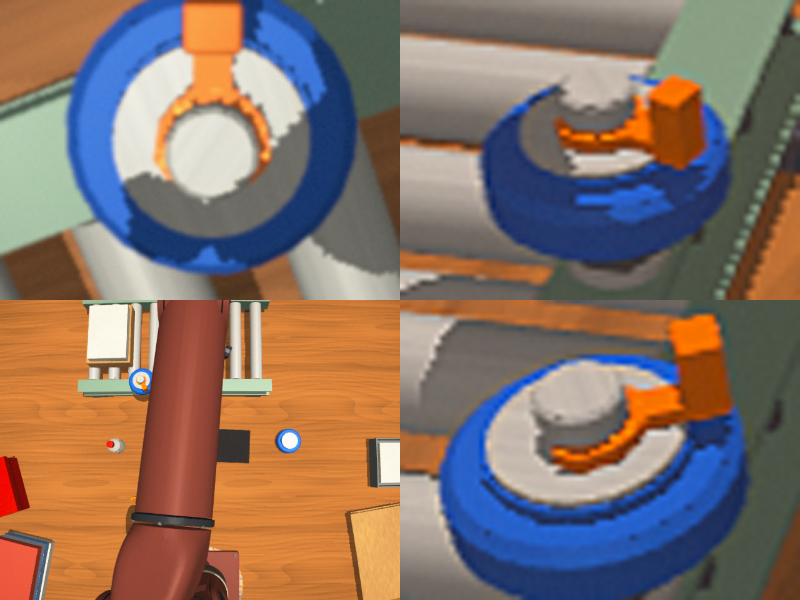

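The last pictures show the clip flat on the washer, under the pin's end land and centred around the core (wrist crop about (212,150)), looking like the finished wheel's. The gripper is well clear, so I'm handing in.

```bash
python3 -c "
from rig import close_job; print(close_job())"
```

```text
the job is handed in; nothing more can be done
None
```

The wheel is pressed home and the orange clip from the mat is snapped into that pin's groove. I've released it, moved the gripper clear and handed the job in at about 21 s of the 72 s allowed.

- **Wheel:** I pressed the washer face with the fingers either side of the pin. The wheel slid about 7 mm at roughly 6 N. It then hit a hard stop, where the force rose to 23 N with no more movement.
- **Clip:** I picked the mat clip, the one farthest to the robot's right, and set it down on the washer by feel. Pushing it sideways took about 12 N to spread the arms. The force then reversed as they snapped in, and the clip stopped firmly on the core at about 12–13 N.
- **Last checks:** After release the wrist force was near zero and the pictures show the clip flat in the groove and centred on the pin, like the finished wheel. In the last top view the mat is empty and the bottle, spare wheel, parcels and finished wheel are where they were. The arm hid most of the tape roll and the spare clips in that view, so I did not re-check those, but the gripper never went near them.
- **Disagreements:** The wrist camera was about 2 mm off sideways, which I corrected against the fingers. The gripper read about 12.5 mm on the 14 mm grip block, which had no visible effect.

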